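# Clip the temperature probe on the food pan

## Task

Open the hinged lid of the steel food pan until it rests back on its stop. Then squeeze the sprung probe clip off its rack and clip it on the pan's sloping front wall, near the middle of the edge, with the probe inside the pan and the edge fully home in the clip's throat. Let go, leave the lid open and the other things on the table where they are.

Things in the scene. Friction and masses are not known exactly. Their poses are not given: they have to be found in the camera images.
- pan: Fixed bright steel pan, 162 mm (its x) by 265 mm (its y), rim 122 mm above the table. Origin on the table under its centre; x points from its front wall to its hinge side, z up. The front wall (nearer the robot) leans outward. Its flat lid is closed at the start and covers the rim.
- front_wall: The pan's front wall: plate 4 mm thick (its x), 265 mm long (y), 116 mm deep. Origin at the middle of its top edge, mid-thickness. z points up along the wall, which leans 0.45 rad outward (top towards the robot); x is normal to the wall, into the pan and a little up; y along the edge. The pan is empty: free inside to 100 mm below the edge.
- lid (a joint): Lid angle, rad: 0 closed, 1.75 on its stop, leaning back past upright, where it stays by its weight. Below about 1.5 it falls shut. Lid 172 x 272 x 4 mm, 0.35 kg.
- lid_hinge (a point): Middle of the lid's hinge line (which runs along the pan's y at its far rim).
- lid_bar (a point): Middle of the lid's handle: round bar 10 mm thick, 110 mm long along the pan's y, a foot at each end. With the lid closed it is 38 mm above the lid's top, 135 mm in front of the hinge line and 42 mm above it; it swings with the lid. The lid's front edge is 37 mm further out.
- rack: Fixed dark steel stand: base 110 x 100 x 12 mm with an upright plate 4 mm thick (its x), 90 mm wide (its y), top edge 125 mm above the table. Origin on the table under the plate's middle. The clip is parked astride its top edge.
- rack_edge (a point): Middle of the rack plate's top edge.
- clip: Steel sprung clip with a probe, 0.14 kg, 110 mm tall, 34 mm wide (its y), parked astride the rack's edge, handles up. Origin in the throat, where a fully seated edge touches, mid-thickness of a 4 mm plate. z points to the handles, x from the moving lever to the fixed side with the probe. Jaws reach to z = -30 mm; the lever turns on a pin at x = -10, z = 14 mm.
- jaw (a joint): Angle of the lever, rad: 0 closed on a 4 mm plate, -0.1 closed on nothing, 0.45 squeezed fully open (26 mm over both handles). At 30 mm over the handles the jaw tips are 20 mm open; that takes 10 to 14 N. On release the spring shuts the jaw with about 8 N. The throat is flat from clip x = -9 to +2 mm.
- lever_roll (a point): Centre of the round roll (12 mm thick, 34 mm wide) at the end of the lever's handle, to be squeezed towards the fixed handle: at clip x = -33, z = 54 mm when parked, x = -16, z = 60 mm squeezed. 46 mm over roll and fixed handle at rest. On a plate the fixed side cannot move to -x, so there the lever's finger must do the travelling.
- fixed_handle (a point): Middle of the outer face of the fixed handle, at clip x = 7, z = 56 mm: the upper part of a flat upright plate (x 2 to 7, z -30 to +80 mm) whose lower part is the fixed jaw. A finger lies flat on it.
- probe_tip (a point): Lower end of the probe stem (6 mm thick), at clip x = 16, z = -70 mm. The stem hangs from a black housing on the outside of the fixed side (x 7 to 27, z -20 to +6 mm).
- jar: Bystander: lidded glass jar, 60 mm wide, 85 mm tall; origin under its middle.
- scraper: Bystander: spatula, 200 mm long, lying flat; origin under its middle.
- bowl: Bystander: white bowl, 104 mm wide, 45 mm tall; origin under its middle.
- bottle: Bystander: amber bottle, 64 mm wide, 160 mm tall; origin under its middle.
- cup: Bystander: steel cup, 80 mm wide, 70 mm tall; origin under its middle.
- brush: Bystander: brush, 190 mm long, lying flat; origin under its middle.
Things that resemble listed ones, but are neither listed nor needed, are in the scene too. Of the things that look like the rack, the smallest one is meant.

How it is judged:
On the way, in this order (a step that is already met when the one before it is completed fails the run):
1. the lid is open on its stop (value of joint lid above 1.68 rad), for 0.2 s.
2. the clip is lifted clear of the rack (z of clip in the frame of rack_edge above 0.035 m), for 0.1 s.
At the end, for the whole second after the job is handed in: Lid on its stop (over 1.65 rad). Clip at rest, gripping the front wall (jaw -0.05 to 0.06 rad): throat within 3 mm of the edge, within 50 mm of the edge's middle, 4 mm of the wall's mid-plane, 0.12 rad of the wall's slope; probe inside the pan (x of clip in the frame of front_wall between -0.004 and 0.004 m and y of clip in the frame of front_wall between -0.05 and 0.05 m and z of clip in the frame of front_wall between -0.004 and 0.003 m and angle between the z axis of clip and the z axis of front_wall, either way round below 0.12 rad and x of probe_tip in the frame of front_wall above 0.005 m and value of joint jaw between -0.05 and 0.06 rad and value of joint lid above 1.65 rad and linear speed of clip below 0.02 m/s); the robot touches nothing.
It fails at once if a bystander is moved more than 40 mm (distance of any of jar, scraper, bowl, bottle, cup, brush from where it was at the start of the episode above 0.04 m).
It also fails if it takes over 64 s, if anything falls off the work surface, if the arm or the gripper's body presses on something with over 40 N, if the wrist force passes 120 N, or if a joint passes its speed limit or range.

## Robot

A 6-joint arm with a two-finger parallel gripper is mounted at the origin on the work surface. World frame = base frame: x ahead of the robot, y to its left, z up, the work surface at z = 0. Lengths are in m, angles in rad, forces in N, time in s.
With the tool pointing down it reaches from about 0.375 to 0.9 m from the base axis. Payload 3.1 kg.
Tool frame: the origin (TCP) lies midway between the tips of the shut fingers; the grasp point (between the pads) lies 19 mm behind it; z points along the fingers, y is the line along which they close (so a half turn about z gives the same grasp; the last joint's range is limited). The gripper opens to 87 mm and grips with 3 to 60 N. Pads are 19 mm wide; open, the fingers measure 117 mm over their backs; the gripper's body (75 mm by 190 mm) begins 51 mm behind the grasp point.
Start: joints at [-1.315, 0.527, 1.433, -0, 1.181, -0.178], TCP at [0.263, -0.567, 0.223] pointing down, gripper open.
Joint ranges: [-3.08, 3.08], [-0.75, 2.2], [0.22, 2.44], [-1.43, 4.57], [0, 2.65], [-2.85, 2.85]. Speed limits (rad/s): [2.79, 2.79, 3.14, 3.14, 3.14, 3.14].

## Interface

Orientations are given as a unit quaternion [x, y, z, w].
In Python, from rig import robot gives the robot as it stands. The module is installed in compiled form; this text tells all that it offers.
- The arm moves only by the tool play_rows, never from a script. Its arguments are lists of equal length, an entry for each row: "gripper": the closure, from -1 (fully open) to 1 (shut); "delta_pos": the shift along the tool's x, y, z in cm, a list of three; "turn": the turn, a rotation vector about the tool's x, y, z in rad, a list of three. A call has 1 to 12 rows; each row is the pose to reach, as a shift and turn from the pose commanded when the call began, along the tool's axes at that moment; what a row does not reach only later rows make up. A row lasts 1/8 s, in which the tool goes at most 62.5 mm and 10.7 degrees, less where a joint would pass 70% of its speed; a pose out of reach is approached as far as the arm can. A call with a gripper value outside its range is refused whole. The fingers move at their own pace and stop on an object; "squeeze" is the grip in N (left out, the last holds). Time passes only in rows, so rows that repeat a pose let the fingers close. It gives the time, the measured TCP pose, the force, the opening and the grip force at its end, in the units of the state.
- robot.get_obs(): the state, without advancing time (a new reading comes with each control period).
- robot.camera(name): name is "scene" or "top"; returns a dict with "color" (480x640x3 uint8, red, green, blue), "vfov" (degrees; the focal length in pixels is half the picture's height over the tangent of half this angle, whatever the lens; pixels are square), "cx", "cy" (the principal point, pixels), "k1" (the pictures are not rectified: a ray, as slopes to the right and down, at radius r is drawn at 1 + k1 r^2 times it, then the intrinsics apply), "R" (3x3) and "t" (3): a world point X has camera coordinates R X + t. Camera axes: x right, y down, z forward; pixel columns grow to the right and rows downward; lengths in m; the calibration is good to about 2 mm. A picture is of the moment at which its call begins. There is no depth.
- robot.hand_in(): hands the job in; it is judged then, once.
The state is a dict: "time": time; "q": joint angles; "joint_velocities": joint speeds; "joint_torque": joint torques, N m; "position": TCP position; "tool_rot": TCP orientation; "ft_force": force on the tool from outside, world axes, zero at the start; "moment": the same for the moment, N m; "grip_width": finger opening in m; "grip_force": force on a finger pad.
Only numpy, scipy, OpenCV 4.12 (cv2) and the standard library are available. Lean on these libraries where they do the work, as an engineer would, in place of code of your own. Each camera call takes 0.05 s, during which the arm holds its last target. There are 200 camera calls.

## Working session

There is one attempt and no reset: what is moved stays moved. The work goes in short steps, Python scripts to look and compute and a tool call to move; the robot and the scene stay as the last step left them, time stands still between calls to the robot, and variables do not carry over. Pictures are saved under pics/ and viewed, at most 11 in all, crops included, and the job is handed in when it is done.

Besides the shell and the picture viewer there is one more tool, called after "Request:" in YAML: its name, and indented under it one key for each argument. play_rows: Moves the arm, as the interface text tells. Its arguments: {"type":"object","properties":{"gripper":{"type":"array","items":{"type":"number"}},"delta_pos":{"type":"array","items":{"type":"array","items":{"type":"number"}}},"turn":{"type":"array","items":{"type":"array","items":{"type":"number"}}},"squeeze":{"type":"number"}},"required":["gripper","delta_pos","turn"]}

```bash
mkdir -p pics; cat > h.py <<'E'
import numpy as np, cv2, json
from scipy.spatial.transform import Rotation as Rn
from rig import robot
def cam(n):
    c=robot.camera(n); c=dict(c); c['R']=np.array(c['R']); c['t']=np.array(c['t'])
    c['f']=240/np.tan(np.radians(c['vfov'])/2); return c
def ray(c,u,v):
    d=np.array([(u-c['cx'])/c['f'],(v-c['cy'])/c['f']]); p=d.copy()
    for _ in range(30): p=d/(1+c['k1']*(p@p))
    w=c['R'].T@np.array([p[0],p[1],1]); return -c['R'].T@c['t'], w/np.linalg.norm(w)
def onz(c,u,v,z):
    o,w=ray(c,u,v); return o+w*(z-o[2])/w[2]
def tri(c1,p1,c2,p2):
    o1,a=ray(c1,*p1); o2,b=ray(c2,*p2)
    s=np.linalg.lstsq(np.c_[a,-b],o2-o1,rcond=None)[0]
    x,y=o1+a*s[0],o2+b*s[1]; return (x+y)/2,np.linalg.norm(x-y)
def proj(c,X):
    x=c['R']@np.array(X)+c['t']; p=x[:2]/x[2]; p=p*(1+c['k1']*(p@p)); return p*c['f']+[c['cx'],c['cy']]
def save(n,im): cv2.imwrite('pics/'+n+'.png',im[...,::-1])
E
python3 - <<'E'
from h import *
for n in('scene','top'):
    c=cam(n); save(n+'0',c['color']); print(n,c['vfov'],c['k1'],c['cx'],c['cy'],-c['R'].T@c['t'],c['R'][2])
print(robot.get_obs())
E
```

```text
scene 53.08668172907697 0.0013854222303595414 323.3601360514799 243.6721529859568 [ 1.18922721 -0.07758609  1.20882259] [-0.5521134   0.05215577 -0.83213615]
top 42.61870480701022 0.028949198700642303 316.5909311632329 235.1490312031559 [ 0.28235958 -0.01769272  1.631603  ] [ 0.13843063 -0.00363025 -0.99036548]
{'time': 0.1, 'q': array([-1.31547420e+00,  5.28346366e-01,  1.43376789e+00, -1.56564505e-05,
        1.18140638e+00, -1.78493444e-01]), 'joint_velocities': array([ 0.00050304, -0.00086334, -0.00476192,  0.00082618,  0.00019639,
       -0.00041677]), 'joint_torque': array([ 3.36227931e-04, -4.40985775e+01, -1.77151054e+01,  6.34458172e-02,
        5.33990655e-02, -6.12280292e-05]), 'position': array([ 0.26256767, -0.56644684,  0.22168798]), 'tool_rot': array([ 9.76566500e-01,  2.15213711e-01, -4.42559249e-05, -9.63000455e-04]), 'ft_force': array([ 0.93555093,  0.04573956, -0.17199008]), 'moment': array([ 0.05131193,  0.00678019, -0.01135925]), 'grip_force': 0.0, 'grip_width': 0.08696739397919}
```

View pics/scene0.png

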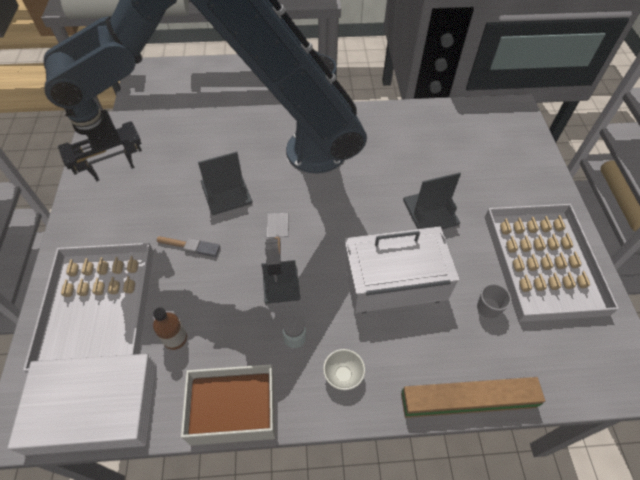

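View pics/top0.png

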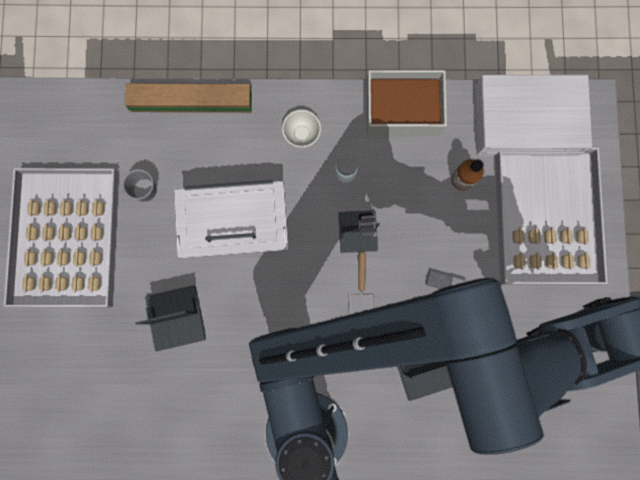

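The scene view shows the closed pan at about (400,268), with its bar at (398,240), and the small rack with the clip at (280,280). In the top view the pan is at (231,219), its bar at (231,236), and the clip and rack at (362,226). I'll zoom in on these.

```bash
python3 - <<'E'
from h import *
C={n:cam(n) for n in('scene','top')}
def crop(n,x,y,w,h,s): return cv2.resize(C[n]['color'][y:y+h,x:x+w],(w*s,h*s),interpolation=cv2.INTER_CUBIC)
a=crop('top',165,175,130,95,3); b=crop('scene',338,220,130,95,3)
d=crop('top',330,195,65,67,6); e=crop('scene',250,245,65,67,6)
o=np.vstack([np.hstack([a,b]),0*np.hstack([a,b])[:5]])
save('z1',np.vstack([o[:285],cv2.resize(np.hstack([d,e]),(780,310))[:310]]))
E
```

```text
(no output)
```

View pics/z1.png

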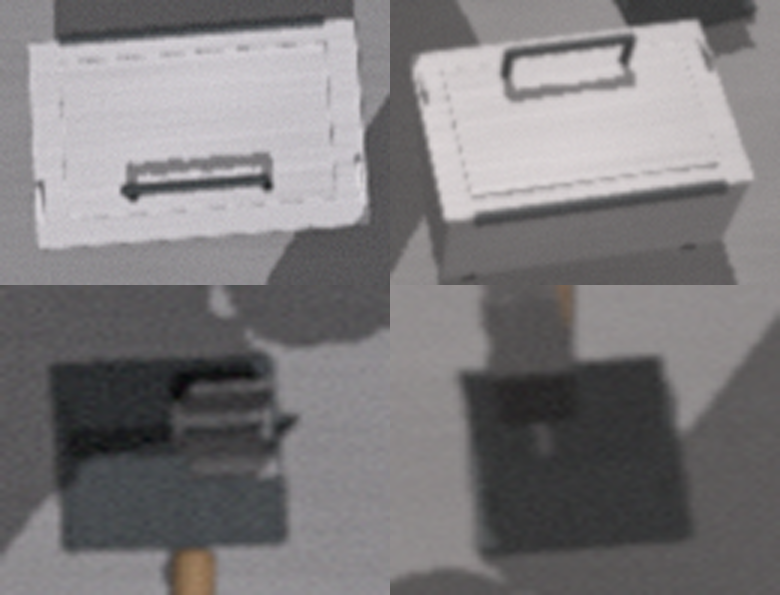

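```bash
python3 - <<'E'
from h import *
t,s=cam('top'),cam('scene')
T=lambda x,y:(165+x/3-.33,175+y/3-.33)
S=lambda x,y:(338+(x-390)/3-.33,220+y/3-.33)
P={'NR':((368,222),(415,58)),'NL':((38,247),(698,20)),'FL':((28,42),(752,180)),'FR':((352,20),(445,220)),'barL':((130,188),(632,40)),'barR':((268,181),(507,52))}
for k,(a,b) in P.items(): print(k,*tri(t,T(*a),s,S(*b)))
for k,(a,b) in list(P.items())[:4]: print(k,onz(t,*T(*a),.124),onz(s,*S(*b),.124))
for k,(a,b) in list(P.items())[4:]: print(k,onz(t,*T(*a),.164),onz(s,*S(*b),.164))
g=lambda x,y:(330+x/6-.4,195+(y-285)/4.627-.4)
for p in[(50,362),(270,352),(287,540),(65,550)]: print('base',onz(t,*g(*p),.012))
g2=lambda x,y:(250+(x-390)/6-.4,245+(y-285)/4.627-.4)
for p in[(460,372),(662,357),(690,540),(482,553)]: print('baseS',onz(s,*g2(*p),.012))
crop=lambda c,x,y,w,h,k: cv2.resize(c['color'][y:y+h,x:x+w],(w*k,h*k),interpolation=cv2.INTER_CUBIC)
im=np.hstack([crop(t,340,203,50,60,8),crop(s,255,240,50,60,8)])
im=cv2.convertScaleAbs(im,alpha=1.7,beta=0); save('z2',im)
E
```

```text
NR [0.45929332 0.05094557 0.12568987] 0.004322636582651843
NL [0.4375979  0.31774095 0.13033753] 0.000876725864392805
FL [0.6078745  0.33025289 0.12989645] 0.0018802932468579832
FR [0.62773454 0.06232783 0.12868533] 0.0020121052483059814
barL [0.48146481 0.23927141 0.16803366] 0.004121983239338004
barR [0.48707649 0.12816991 0.16826075] 0.0020467033293388674
NR [0.45926989 0.0488669  0.124     ] [0.45828212 0.05331186 0.124     ]
NL [0.43816694 0.31871273 0.124     ] [0.43318585 0.32052367 0.124     ]
FL [0.60937727 0.33257123 0.124     ] [0.60465793 0.33149265 0.124     ]
FR [0.62892867 0.06358274 0.124     ] [0.62523911 0.06192232 0.124     ]
barL [0.48163535 0.23790838 0.164     ] [0.47877955 0.24262502 0.164     ]
barR [0.4875322  0.12757096 0.164     ] [0.48424612 0.13004901 0.164     ]
base [ 0.57338097 -0.08056822  0.012     ]
base [ 0.57945594 -0.17863252  0.012     ]
base [ 0.47012824 -0.18488868  0.012     ]
base [ 0.46416085 -0.08683774  0.012     ]
baseS [ 0.45190116 -0.1879367   0.012     ]
baseS [ 0.44739507 -0.08986031  0.012     ]
baseS [ 0.57714725 -0.08239207  0.012     ]
baseS [ 0.57923944 -0.1782972   0.012     ]
```

View pics/z2.png

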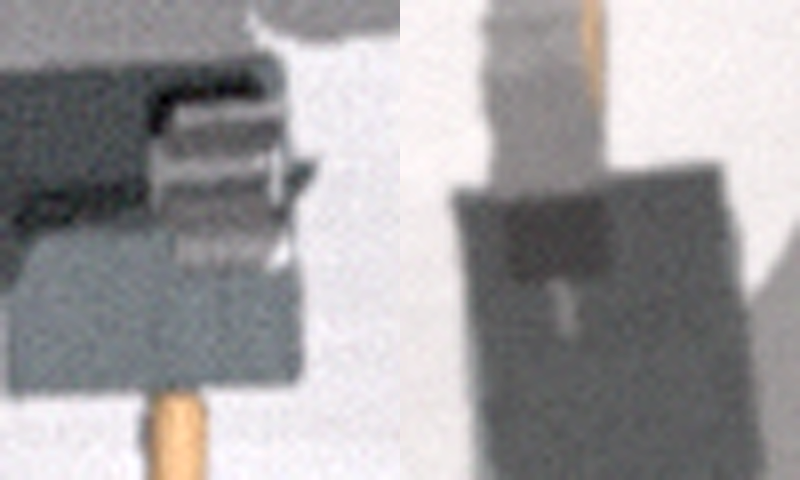

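The lid corners triangulate to z 0.126–0.130 and span 0.17 × 0.268 m, which matches the text. The bar is at z 0.168, also as expected. In the zoom, the clip's fixed plate, housing and probe face +x (scene crop 485–605, housing rows 195–280), and the lever roll faces the robot (top crop row ~245).

```bash
cat >> h.py <<'E'
def tool(psi,a=0.):
    x=np.array([-np.sin(psi),np.cos(psi),0]); y=np.array([np.cos(psi),np.sin(psi),0])
    return Rn.from_matrix(np.c_[x,y,[0,0,-1]])*Rn.from_rotvec([a,0,0])
def plan(ws,off=0.019,cmd=None):
    """ws: (grasp point world, Rotation); prints rows from the present pose"""
    o=robot.get_obs(); p0=np.array(o['position']); r0=Rn.from_quat(o['tool_rot'])
    if cmd: p0,r0=cmd
    for p,r in ws:
        tcp=np.array(p)+r.apply([0,0,off])
        print(np.round(r0.inv().apply(tcp-p0)*100,2).tolist(),np.round((r0.inv()*r).as_rotvec(),3).tolist())
E
python3 - <<'E'
from h import *
t,s=cam('top'),cam('scene')
A=lambda x,y:(340+x/8-.45,203+y/8-.45); B=lambda x,y:(255+(x-400)/8-.45,240+y/8-.45)
L=onz(s,*B(455,193),.125);R_=onz(s,*B(720,165),.125);print('plate top S',L,R_)
print('top plate L end',onz(t,*A(40,235),.125), 'tri',tri(t,A(40,235),s,B(720,165)))
for x in(487,605): print('fixed plate S',onz(s,*B(x,120),.165))
for x in(510,605): print('housing S top/bot',onz(s,*B(x,195),.131),onz(s,*B(x,278),.105))
# predicted clip features in both pics
ps=.059; ex=np.array([np.cos(ps),np.sin(ps),0]);ey=np.array([-ex[1],ex[0],0])
mid=(L+R_)/2
for yo in(-.02,):
  O=mid+ey*yo
  for nm,q in dict(topL=(4.5,17,80),topR=(4.5,-17,80),rollL=(-33,17,54),rollR=(-33,-17,54),house=(27,0,6)).items():
    X=O+(q[0]*ex+q[1]*ey)/1e3+[0,0,q[2]/1e3]
    a=(proj(t,X)-[340,203])*8; b=(proj(s,X)-[255,240])*8+[400,0]; print(nm,X.round(3),a.round(0),b.round(0))
bar=np.array([.4843,.1862,.167])
plan([((.40,-.25,.33),tool(.0)),(bar+[0,0,.10],tool(.076)),(bar,tool(.076))])
E
```

```text
plate top S [ 0.52238517 -0.17710564  0.125     ] [ 0.51741238 -0.0897152   0.125     ]
top plate L end [ 0.5011508  -0.09239062  0.125     ] tri (array([ 0.50427426, -0.09168903,  0.10401881]), np.float64(0.003483886511935476))
fixed plate S [ 0.52024032 -0.16310306  0.165     ]
fixed plate S [ 0.52276931 -0.12536807  0.165     ]
housing S top/bot [ 0.52805083 -0.15863487  0.131     ] [ 0.54420863 -0.16096292  0.105     ]
housing S top/bot [ 0.53013776 -0.12765889  0.131     ] [ 0.54632833 -0.12967719  0.105     ]
topL [ 0.525 -0.136  0.205] [198. 114.] [559.  55.]
topR [ 0.527 -0.17   0.205] [314. 107.] [450.  66.]
rollL [ 0.487 -0.138  0.179] [200. 252.] [556.   2.]
rollR [ 0.489 -0.172  0.179] [313. 246.] [450.  13.]
house [ 0.548 -0.152  0.131] [229.  79.] [528. 243.]
[25.78, -22.99, -8.85] [-0.0, -0.0, -1.137]
[51.77, -59.03, -2.54] [-0.0, -0.0, -1.213]
[51.77, -59.02, 7.46] [-0.0, -0.0, -1.213]
```

Request:
play_rows:
  gripper: [-1,-1,-1,-1,-1,-1,-1,-1,-1,-1,-1,-1]
  delta_pos:
    - [25.8,-23,-8.9]
    - [25.8,-23,-8.9]
    - [25.8,-23,-8.9]
    - [25.8,-23,-8.9]
    - [25.8,-23,-8.9]
    - [25.8,-23,-8.9]
    - [51.8,-59,-2.5]
    - [51.8,-59,-2.5]
    - [51.8,-59,-2.5]
    - [51.8,-59,-2.5]
    - [51.8,-59,-2.5]
    - [51.8,-59,-2.5]
  turn:
    - [0,0,-1.137]
    - [0,0,-1.137]
    - [0,0,-1.137]
    - [0,0,-1.137]
    - [0,0,-1.137]
    - [0,0,-1.137]
    - [0,0,-1.213]
    - [0,0,-1.213]
    - [0,0,-1.213]
    - [0,0,-1.213]
    - [0,0,-1.213]
    - [0,0,-1.213]

```text
time: 1.9
position: [0.4713, 0.1164, 0.2582]
tool_rot: [0.68, 0.733, 0.0, 0.001]
ft_force: [0.6, 0.8, 0.2]
grip_width: 0.0871
grip_force: 0.0
```

```bash
python3 - <<'E'
from h import *
bar=np.array([.4843,.1862,.167])
plan([(bar+[0,0,.10],tool(.076)),(bar,tool(.076))])
E
```

```text
[6.86, 1.83, 1.02] [0.001, 0.0, 0.0]
[6.86, 1.81, 11.02] [0.001, 0.0, 0.0]
```

Request:
play_rows:
  gripper: [-1,-1,-1,-1,-1,-1,1,1,1,1,1,1]
  delta_pos:
    - [6.9,1.8,1]
    - [6.9,1.8,1]
    - [6.9,1.8,6]
    - [6.9,1.8,11]
    - [6.9,1.8,11]
    - [6.9,1.8,11]
    - [6.9,1.8,11]
    - [6.9,1.8,11]
    - [6.9,1.8,11]
    - [6.9,1.8,11]
    - [6.9,1.8,11]
    - [6.9,1.8,11]
  turn:
    - [0,0,0]
    - [0,0,0]
    - [0,0,0]
    - [0,0,0]
    - [0,0,0]
    - [0,0,0]
    - [0,0,0]
    - [0,0,0]
    - [0,0,0]
    - [0,0,0]
    - [0,0,0]
    - [0,0,0]
  squeeze: 15

```text
time: 3.4
position: [0.4835, 0.1846, 0.148]
tool_rot: [0.68, 0.733, -0.0, -0.0]
ft_force: [0.8, -0.4, -0.8]
grip_width: 0.035
grip_force: 0.0
```

```bash
python3 - <<'E'
from h import *
o=robot.get_obs();print(o['position'],o['ft_force'])
ps=.076;ex=np.array([np.cos(ps),np.sin(ps),0])
H=np.array([.6189,.1968,.124])
g=o['position']-Rn.from_quat(o['tool_rot']).apply([0,0,.019]); print('grasp',g)
d=g-H; d=np.array([d@ex,d[2]]);r=np.hypot(*d);f0=np.arctan2(d[1],-d[0]);print(r,f0)
ws=[]
for i in range(1,13):
    th=1.78*i/12; f=.3016+th; a=.45*min(1,max(0,(i-2)/8))
    base=np.array([*(g[:2]-ex[:2]*(d[0]+.135)),.166]); Hc=base+ex*.135; Hc[2]=.124
    if i==1: Hc=g+ex*.135-[0,0,.042]
    else: Hc=g+ex*.135-[0,0,.042]
    ws.append((Hc-ex*.1414*np.cos(f)+np.array([0,0,.1414*np.sin(f)]),tool(ps,a)))
plan(ws)
E
```

```text
[0.48349495 0.18460217 0.14798043] [ 0.8010052  -0.35257192 -0.7700976 ]
grasp [0.48349931 0.18460329 0.16698043]
0.14256888113359614 0.3062354129264572
[-0.0, 0.77, -1.95] [-0.0, 0.0, 0.0]
[-0.0, 1.82, -3.76] [-0.0, 0.0, 0.0]
[-0.0, 3.01, -5.41] [0.056, 0.0, 0.0]
[-0.0, 4.44, -6.84] [0.112, 0.0, 0.0]
[-0.0, 6.06, -8.05] [0.169, 0.0, 0.0]
[-0.0, 7.84, -8.99] [0.225, 0.0, 0.0]
[-0.0, 9.74, -9.64] [0.281, 0.0, 0.0]
[-0.0, 11.7, -10.0] [0.337, 0.0, 0.0]
[-0.0, 13.7, -10.06] [0.394, 0.0, 0.0]
[-0.0, 15.68, -9.81] [0.45, 0.0, 0.0]
[-0.0, 17.69, -9.21] [0.45, 0.0, 0.0]
[-0.0, 19.58, -8.33] [0.45, 0.0, 0.0]
```

Request:
play_rows:
  gripper: [1,1,1,1,1]
  delta_pos:
    - [0,0,0]
    - [0,0,0]
    - [0,0,0]
    - [0,0,0]
    - [0,0,0]
  turn:
    - [0,0,0]
    - [0,0,0]
    - [0,0,0]
    - [0,0,0]
    - [0,0,0]

```text
time: 4.03
position: [0.484, 0.1846, 0.148]
tool_rot: [0.68, 0.733, 0.0, 0.0]
ft_force: [1.8, -0.2, -1.4]
grip_width: 0.0092
grip_force: 15.0
```

Request:
play_rows:
  gripper: [1,1,1,1,1,1,1,1,1,1]
  delta_pos:
    - [0,0.35,-0.95]
    - [0,0.8,-1.95]
    - [0,1.25,-2.85]
    - [0,1.8,-3.75]
    - [0,2.4,-4.6]
    - [0,3.0,-5.4]
    - [0,3.7,-6.15]
    - [0,4.45,-6.85]
    - [0,6.05,-8.05]
    - [0,6.05,-8.05]
  turn:
    - [0,0,0]
    - [0,0,0]
    - [0,0,0]
    - [0,0,0]
    - [0.03,0,0]
    - [0.06,0,0]
    - [0.09,0,0]
    - [0.11,0,0]
    - [0.17,0,0]
    - [0.17,0,0]

```text
time: 5.28
position: [0.5443, 0.1894, 0.2303]
tool_rot: [0.677, 0.731, -0.063, -0.058]
ft_force: [-3.1, 1.1, 2.0]
grip_width: 0.0093
grip_force: 15.0
```

```bash
python3 - <<'E'
from h import *
o=robot.get_obs();
ps=.076;ex=np.array([np.cos(ps),np.sin(ps),0])
g0=np.array([.484,.1846,.167]);H=g0+ex*.135-[0,0,.042]
g=o['position']-Rn.from_quat(o['tool_rot']).apply([0,0,.019]); d=g-H
print('r',np.hypot(d@ex,d[2]),'th',np.arctan2(d[2],-d@ex)-.3016)
ws=[]
for th in np.linspace(.85,1.78,9):
    f=.3016+th;a=.17+.3*min(1,(th-.74)/.8)
    ws.append((H-ex*.1414*np.cos(f)+np.array([0,0,.1414*np.sin(f)]),tool(ps,a)))
plan(ws)
c=cam('scene');save('lid1',c['color'][150:350,250:530])
E
```

```text
r 0.1430181376430644 th 0.7478035757449938
[-0.02, 1.18, -0.74] [0.04, -0.001, -0.0]
[-0.02, 2.52, -1.58] [0.083, -0.001, -0.0]
[-0.02, 3.94, -2.25] [0.127, -0.001, -0.0]
[-0.01, 5.43, -2.75] [0.171, -0.001, -0.0]
[-0.01, 6.96, -3.07] [0.214, -0.001, -0.0]
[-0.01, 8.52, -3.2] [0.258, -0.001, -0.0]
[-0.01, 10.08, -3.14] [0.299, -0.001, -0.0]
[-0.01, 11.7, -2.87] [0.299, -0.001, -0.0]
[-0.01, 13.28, -2.41] [0.299, -0.001, -0.0]
```

View pics/lid1.png

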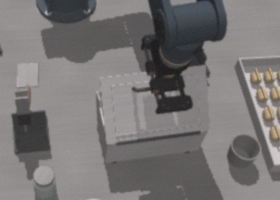

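The gripper still holds the bar at about (165,95) in the crop, and the lid has come up with it. I'll carry on along the arc.

Request:
play_rows:
  gripper: [1,1,1,1,1,1,1,1,1,1,1]
  delta_pos:
    - [0,1.2,-0.75]
    - [0,2.5,-1.6]
    - [0,3.95,-2.25]
    - [0,5.4,-2.75]
    - [0,6.95,-3.05]
    - [0,8.5,-3.2]
    - [0,10.1,-3.15]
    - [0,11.7,-2.85]
    - [0,12.8,-2.5]
    - [0,13.2,-2.4]
    - [0,13.2,-2.4]
  turn:
    - [0.04,0,0]
    - [0.083,0,0]
    - [0.127,0,0]
    - [0.171,0,0]
    - [0.214,0,0]
    - [0.258,0,0]
    - [0.3,0,0]
    - [0.3,0,0]
    - [0.3,0,0]
    - [0.3,0,0]
    - [0.3,0,0]

```text
time: 6.7
position: [0.6754, 0.1997, 0.233]
tool_rot: [0.66, 0.713, -0.173, -0.16]
ft_force: [-6.0, 0.6, 9.1]
grip_width: 0.0092
grip_force: 15.0
```

```bash
python3 - <<'E'
from h import *
o=robot.get_obs();
ps=.076;ex=np.array([np.cos(ps),np.sin(ps),0])
g0=np.array([.484,.1846,.167]);H=g0+ex*.135-[0,0,.042]
g=o['position']-Rn.from_quat(o['tool_rot']).apply([0,0,.019]); d=g-H
print('g',g,'r',np.hypot(d@ex,d[2]),'th',np.arctan2(d[2],-d@ex)-.3016)
E
```

```text
g [0.68406126 0.2003738  0.24989046] r 0.1411087392770911 th 1.7533581742255828
```

Request:
play_rows:
  gripper: [0.4,0.4,0.4,0.4,0.4,0.4,0.4,0.4]
  delta_pos:
    - [0,0,0]
    - [0,0,0]
    - [0,0,0]
    - [0,0,0]
    - [0,0,-3]
    - [0,0,-7]
    - [0,0,-12]
    - [0,0,-12]
  turn:
    - [0,0,0]
    - [0,0,0]
    - [0,0,0]
    - [0,0,0]
    - [0,0,0]
    - [0,0,0]
    - [0,0,0]
    - [0,0,0]

```text
time: 7.7
position: [0.7344, 0.2034, 0.3409]
tool_rot: [0.662, 0.714, -0.167, -0.155]
ft_force: [0.2, -0.6, -0.7]
grip_width: 0.0259
grip_force: 0.0
```

```bash
python3 - <<'E'
from h import *
O=np.array([.520,-.144,.125]); ps=.059; ex=np.array([np.cos(ps),np.sin(ps),0])
G=O-ex*.016+[0,0,.056]
plan([((.64,-.02,.36),tool(ps)),(G+[0,0,.14],tool(ps))])
E
```

```text
[-21.57, -9.96, 4.9] [-0.459, 0.003, 0.016]
[-33.0, -21.23, 14.82] [-0.459, 0.003, 0.016]
```

Request:
play_rows:
  gripper: [-1,-1,-1,-1,-1,-1,-1,-1,-1,-1]
  delta_pos:
    - [-21.6,-10,4.9]
    - [-21.6,-10,4.9]
    - [-21.6,-10,4.9]
    - [-21.6,-10,4.9]
    - [-33,-21.2,14.8]
    - [-33,-21.2,14.8]
    - [-33,-21.2,14.8]
    - [-33,-21.2,14.8]
    - [-33,-21.2,14.8]
    - [-33,-21.2,14.8]
  turn:
    - [-0.459,0,0.016]
    - [-0.459,0,0.016]
    - [-0.459,0,0.016]
    - [-0.459,0,0.016]
    - [-0.459,0,0.016]
    - [-0.459,0,0.016]
    - [-0.459,0,0.016]
    - [-0.459,0,0.016]
    - [-0.459,0,0.016]
    - [-0.459,0,0.016]

```text
time: 8.95
position: [0.5018, -0.1444, 0.3007]
tool_rot: [0.685, 0.728, -0.005, -0.002]
ft_force: [-0.1, -0.1, -1.3]
grip_width: 0.0869
grip_force: 0.0
```

```bash
python3 - <<'E'
from h import *
o=robot.get_obs();print(o['position'],o['grip_width'])
t,s=cam('top'),cam('scene')
cr=lambda c,x,y,w,h,k: cv2.resize(c['color'][y:y+h,x:x+w],(w*k,h*k),interpolation=cv2.INTER_CUBIC)
im=np.hstack([cr(t,165,165,133,100,3),cr(s,338,210,133,100,3)])
im2=np.hstack([cr(t,310,180,100,75,4),cr(s,230,210,100,75,4)])[:,:798]
save('v5',np.vstack([im,im2]))
O=np.array([.520,-.144,.125]); ps=.059; ex=np.array([np.cos(ps),np.sin(ps),0])
G=O-ex*.016+[0,0,.056]
plan([(G+[0,0,.05],tool(ps)),(G,tool(ps))])
E
```

```text
[ 0.50183694 -0.1443722   0.30072397] 0.08687457968777969
[-0.06, 0.25, 8.89] [-0.01, 0.004, 0.003]
[-0.04, 0.31, 13.89] [-0.01, 0.004, 0.003]
```

View pics/v5.png

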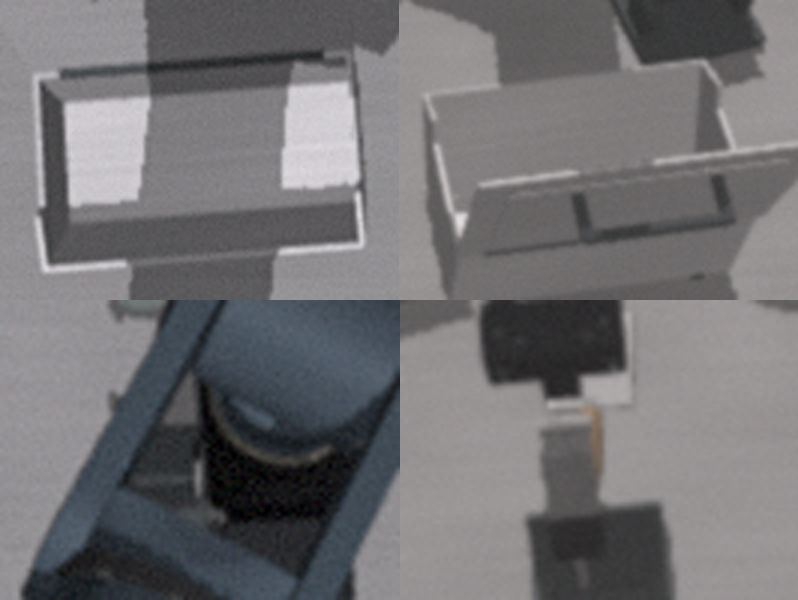

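The lid is open: in the scene crop its inside faces the robot and the bar is on the far side. The pan is empty. The front edge runs (45,268)–(362,245) in the top crop and (425,95)–(705,63) in the scene crop. The clip is untouched below the gripper.

Request:
play_rows:
  gripper: [-1,-1,-1,-0.2,-0.2,-0.2,-0.2,-0.2]
  delta_pos:
    - [0,0.4,5]
    - [0,0.4,9]
    - [0,0.4,12]
    - [0,0.4,13.8]
    - [0,0.4,13.8]
    - [0,0.4,13.8]
    - [0,0.4,13.8]
    - [0,0.4,13.8]
  turn:
    - [-0.01,0,0]
    - [-0.01,0,0]
    - [-0.01,0,0]
    - [-0.01,0,0]
    - [-0.01,0,0]
    - [-0.01,0,0]
    - [-0.01,0,0]
    - [-0.01,0,0]
  squeeze: 25

```text
time: 10.05
position: [0.5046, -0.1455, 0.1637]
tool_rot: [0.685, 0.728, -0.001, 0.002]
ft_force: [0.4, -0.1, -0.3]
grip_width: 0.0532
grip_force: 0.0
```

```bash
python3 - <<'E'
from h import *
o=robot.get_obs();print(o['position'],o['grip_width'],o['ft_force'],o['moment'])
t,s=cam('top'),cam('scene')
cr=lambda c,x,y,w,h,k: cv2.resize(c['color'][y:y+h,x:x+w],(w*k,h*k),interpolation=cv2.INTER_CUBIC)
save('v6',cv2.convertScaleAbs(np.hstack([cr(t,335,195,60,70,6),cr(s,245,210,60,70,6)]),alpha=1.6))
E
```

```text
[ 0.50462857 -0.14553105  0.16372126] 0.05324480047530451 [ 0.36315316 -0.08899786 -0.32550096] [ 0.0598518  -0.06097107 -0.00706949]
```

View pics/v6.png

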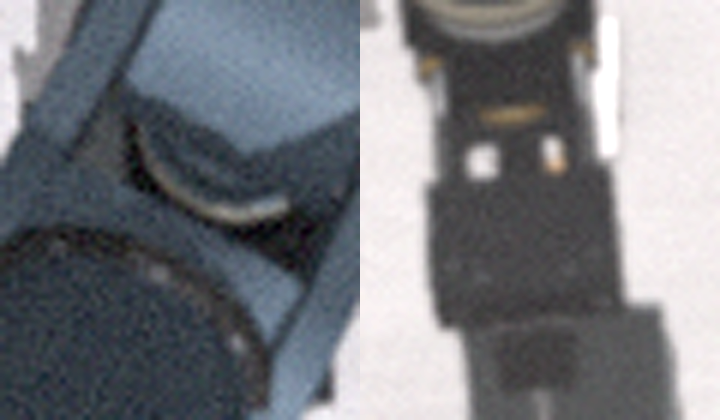

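The far finger covers the fixed handle at about (528,240), and the housing sits centred below it at (537,355). Now I'll feel for contact.

Request:
play_rows:
  gripper: [-0.1,-0.06,-0.03,-0.03,-0.03]
  delta_pos:
    - [0,0,0]
    - [0,0,0]
    - [0,0,0]
    - [0,0,0]
    - [0,0,0]
  turn:
    - [0,0,0]
    - [0,0,0]
    - [0,0,0]
    - [0,0,0]
    - [0,0,0]

```text
time: 10.78
position: [0.5051, -0.1455, 0.1631]
tool_rot: [0.685, 0.728, -0.001, 0.002]
ft_force: [4.2, 1.8, -0.1]
grip_width: 0.0452
grip_force: 7.9
```

Request:
play_rows:
  gripper: [-0.03,0.01,0.055,0.1,0.15,0.15,0.15]
  delta_pos:
    - [0,0.1,0]
    - [0,0.2,0]
    - [0,0.3,0]
    - [0,0.4,0]
    - [0,0.5,0]
    - [0,0.5,0]
    - [0,0.5,0]
  turn:
    - [0,0,0]
    - [0,0,0]
    - [0,0,0]
    - [0,0,0]
    - [0,0,0]
    - [0,0,0]
    - [0,0,0]

```text
time: 11.65
position: [0.5062, -0.1452, 0.1637]
tool_rot: [0.685, 0.729, -0.004, -0.001]
ft_force: [-4.8, -0.7, 10.9]
grip_width: 0.0373
grip_force: 13.2
```

Request:
play_rows:
  gripper: [0.19,0.24,0.29,0.29]
  delta_pos:
    - [0,0.05,-0.05]
    - [0,0.1,-0.1]
    - [0,0.15,-0.1]
    - [0,0.15,-0.1]
  turn:
    - [0,0,0]
    - [0,0,0]
    - [0,0,0]
    - [0,0,0]

```text
time: 12.15
position: [0.509, -0.145, 0.1638]
tool_rot: [0.685, 0.728, -0.003, -0.0]
ft_force: [-0.8, -0.7, 4.0]
grip_width: 0.0308
grip_force: 12.2
```

```bash
python3 - <<'E'
from h import *
o=robot.get_obs();print(o['position'],Rn.from_quat(o['tool_rot']).as_matrix().round(4),o['ft_force'],o['moment'])
E
```

```text
[ 0.50903139 -0.14496104  0.16383722] [[-0.0611  0.9981 -0.0041]
 [ 0.9981  0.061  -0.0037]
 [-0.0034 -0.0043 -1.    ]] [-0.84805001 -0.7111164   4.0235197 ] [-0.08824908  0.35734497 -0.02034189]
```

Request:
play_rows:
  gripper: [0.35,0.42,0.45,0.45,0.45,0.45,0.45,0.45,0.45,0.45,0.45]
  delta_pos:
    - [0,0.1,0]
    - [0,0.2,0]
    - [0,0.25,0]
    - [0,0.25,-0.3]
    - [0,0.25,-0.8]
    - [0,0.25,-1.8]
    - [0,0.25,-3.5]
    - [0,0.25,-6.0]
    - [0,0.25,-9]
    - [0,0.25,-12]
    - [0,0.25,-12]
  turn:
    - [0,0,0]
    - [0,0,0]
    - [0,0,0]
    - [0,0,0]
    - [0,0,0]
    - [0,0,0]
    - [0,0,0]
    - [0,0,0]
    - [0,0,0]
    - [0,0,0]
    - [0,0,0]

```text
time: 13.52
position: [0.5146, -0.145, 0.2867]
tool_rot: [0.685, 0.728, -0.001, 0.004]
ft_force: [-0.5, -0.5, -1.6]
grip_width: 0.0263
grip_force: 24.7
```

```bash
python3 - <<'E'
from h import *
o=robot.get_obs();print(o['position'],o['tool_rot'])
t,s=cam('top'),cam('scene')
g=o['position']+[0,0,.019]; a=proj(t,g);b=proj(s,g);print(a,b)
cr=lambda c,x,y,w,h,k: cv2.resize(c['color'][y:y+h,x:x+w],(w*k,h*k),interpolation=cv2.INTER_CUBIC)
bx,by=int(b[0])-40,int(b[1])-30
print(bx,by)
m1=cr(s,bx,by,80,120,5)
m2=cr(t,165,175,133,100,3); m3=cr(s,338,210,133,100,3)
save('v7',np.hstack([cv2.convertScaleAbs(m1,alpha=1.5),np.vstack([m2,m3])])[:600])
# front edge line, bright-pixel centroid per column near guesses
for nm,c,p,q in(('top',t,(165+45/3,165+268/3),(165+362/3,165+245/3)),('scene',s,(338+25/3,210+95/3),(338+305/3,210+63/3))):
    gr=cv2.cvtColor(c['color'],cv2.COLOR_RGB2GRAY).astype(float); p,q=np.array(p),np.array(q); L=[]
    for k in np.linspace(.04,.96,24):
        u,v=p+k*(q-p); u=int(round(u)); vs=np.arange(int(v)-5,int(v)+6); L.append([u,vs[0]]+gr[vs,u].astype(int).tolist())
    print(nm,*L[::4],sep='\n')
E
```

```text
[ 0.51456184 -0.1450062   0.28673021] [ 0.68528974  0.72825827 -0.00080093  0.00414973]
[372.62663045 214.03513705] [267.9068426  219.73886008]
227 189
top
[184, np.int64(249), 86, 85, 82, 97, 156, 206, 180, 148, 145, 143, 143]
[201, np.int64(247), 83, 87, 84, 83, 109, 173, 201, 169, 145, 141, 145]
[218, np.int64(246), 85, 88, 89, 85, 94, 107, 109, 92, 86, 94, 87]
[235, np.int64(245), 85, 87, 88, 94, 98, 116, 109, 92, 87, 92, 90]
[252, np.int64(244), 90, 90, 84, 93, 103, 112, 100, 94, 87, 88, 86]
[269, np.int64(242), 89, 89, 87, 88, 126, 185, 197, 160, 141, 144, 141]
scene
[350, np.int64(236), 151, 149, 150, 153, 159, 153, 135, 128, 125, 126, 135]
[365, np.int64(234), 150, 152, 153, 153, 159, 159, 140, 127, 128, 129, 128]
[380, np.int64(232), 94, 96, 100, 96, 101, 110, 126, 126, 128, 128, 131]
[395, np.int64(231), 96, 96, 98, 98, 112, 120, 125, 128, 128, 129, 125]
[410, np.int64(229), 107, 99, 99, 97, 109, 116, 123, 124, 123, 127, 128]
[425, np.int64(227), 59, 58, 56, 80, 120, 134, 128, 127, 123, 124, 125]
```

View pics/v7.png

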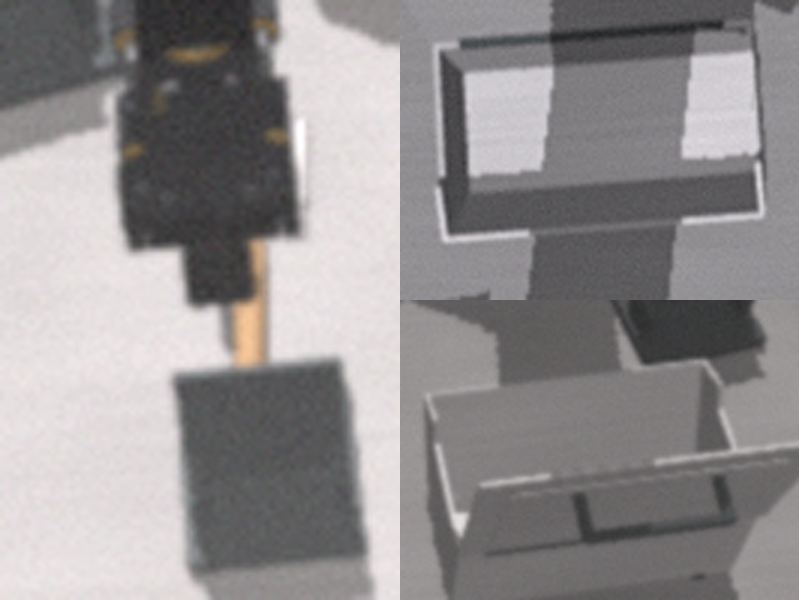

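The rack at (270,460) is empty and the clip is in the gripper, with its housing visible at (218,270). The pan edge is clear in both views. Next I'll locate the edge and the held clip.

```bash
python3 - <<'E'
from h import *
t,s=cam('top'),cam('scene')
print(tri(t,(180,254.3),s,(439.7,231)),tri(t,(285.7,246.7),s,(346.3,241.7)))
us=np.array([184,201,218,235,252,269]);vs=np.array([254.3,252.9,251.4,250.3,248.9,247.6])
k=np.polyfit(us,vs,1);print(k)
P=np.array([onz(t,u,np.polyval(k,u),.122) for u in(184,235,269)]);print(P, 'yaw',np.arctan2(-(P[0]-P[2])[0],(P[0]-P[2])[1]))
Q=[onz(s,u,v,.122) for u,v in((350,241.),(395,235.8),(425,231.6))];print(np.array(Q))
# pan ends in y from corners
a,b=onz(t,180,254.3,.122),onz(t,285.7,246.7,.122);print('ends',a,b,(a+b)/2,np.linalg.norm(a-b))
# clip housing bottom in hand, on plane x=.548
for u,v in((227+187/5,189+302/5),(227+250/5,189+300/5)):
    o,w=ray(s,u-.4,v-.4);print('housing bottom',o+w*(.548-o[0])/w[0])
E
```

```text
(array([0.44569025, 0.31519355, 0.119491  ]), np.float64(0.003556886649499764)) (array([0.46463873, 0.05339894, 0.12021115]), np.float64(0.000557849160093821))
[-7.83193277e-02  2.68639328e+02]
[[0.44525954 0.30304792 0.122     ]
 [0.45537381 0.17795093 0.122     ]
 [0.46214678 0.09423954 0.122     ]] yaw 0.08069868367514577
[[0.46422311 0.06378623 0.122     ]
 [0.45526319 0.18941743 0.122     ]
 [0.44674578 0.27487208 0.122     ]]
ends [0.44506711 0.31285158 0.122     ] [0.46439508 0.05303713 0.122     ] [0.4547311  0.18294435 0.122     ] 0.26053237827115905
housing bottom [ 0.548      -0.16078995  0.23349037]
housing bottom [ 0.548      -0.13049298  0.23216223]
```

```bash
cat >> h.py <<'E'
E0=np.array([.4552,.184,.1215]); PS=.078
def place(h,dx,R=tool(PS,-.45),E=E0,gz=.0579,gy=.00615):
    m=R.as_matrix(); O=E+m[:,1]*dx-m[:,2]*h
    return O-m[:,1]*gy-m[:,2]*gz, R
E
python3 - <<'E'
from h import *
plan([((.49,-.02,.36),tool(PS,-.2)),place(.115,.003)])
E
```

```text
[12.49, -1.11, -5.91] [-0.204, 0.004, -0.017]
[32.95, -10.67, 2.35] [-0.454, 0.006, -0.017]
```

Request:
play_rows:
  gripper: [0.45,0.45,0.45,0.45,0.45,0.45,0.45,0.45,0.45,0.45,0.45,0.45]
  delta_pos:
    - [4,0,-4]
    - [8,-0.5,-5.9]
    - [12.5,-1.1,-5.9]
    - [16,-2.8,-5]
    - [20,-4.6,-4]
    - [24,-6.5,-3]
    - [27,-7.9,-1.5]
    - [30,-9.3,0.5]
    - [33,-10.7,2.3]
    - [33,-10.7,2.3]
    - [33,-10.7,2.3]
    - [33,-10.7,2.3]
  turn:
    - [-0.06,0,0]
    - [-0.13,0,-0.01]
    - [-0.2,0,-0.017]
    - [-0.25,0,-0.017]
    - [-0.3,0,-0.017]
    - [-0.35,0,-0.017]
    - [-0.4,0.005,-0.017]
    - [-0.454,0.006,-0.017]
    - [-0.454,0.006,-0.017]
    - [-0.454,0.006,-0.017]
    - [-0.454,0.006,-0.017]
    - [-0.454,0.006,-0.017]

```text
time: 15.22
position: [0.3875, 0.1779, 0.2602]
tool_rot: [0.662, 0.715, 0.165, 0.154]
ft_force: [-0.2, 0.1, -0.8]
grip_width: 0.0252
grip_force: 25.0
```

```bash
python3 - <<'E'
from h import *
o=robot.get_obs();print(o['q'].round(3),o['grip_width'],o['grip_force'])
plan([place(h,.003) for h in(.115,.05,.015,.004,0)])
t,s=cam('top'),cam('scene')
m=place(.115,.003)
for q in((16,0,-70),(27,17,-20),(27,-17,-20),(27,0,6),(7,17,80)):
    r=Rn.from_quat(o['tool_rot']); g=o['position']-r.apply([0,0,.019])
    X=g+r.apply([0,.00615,.0579])+r.apply(np.array([-q[1],q[0],-q[2]])/1e3)
    print(q,((proj(s,X)-[338,150])*4).round(0), ((proj(t,X)-[180,190])*4).round(0))
cr=lambda c,x,y,w,h,k: cv2.resize(c['color'][y:y+h,x:x+w],(w*k,h*k),interpolation=cv2.INTER_CUBIC)
save('v8',cv2.convertScaleAbs(np.hstack([cr(s,338,150,100,130,4),cr(t,180,190,100,130,4)]),alpha=1.7))
E
```

```text
[ 0.212  0.065  2.148 -0.131  0.481  0.237] 0.02518795518698753 25.0308302231133
[0.08, -0.23, 0.06] [0.004, 0.002, -0.0]
[0.09, -0.25, 6.56] [0.004, 0.002, -0.0]
[0.1, -0.27, 10.06] [0.004, 0.002, -0.0]
[0.1, -0.27, 11.16] [0.004, 0.002, -0.0]
[0.1, -0.27, 11.56] [0.004, 0.002, -0.0]
(16, 0, -70) [229. 301.] [201. 232.]
(27, 17, -20) [209. 244.] [220. 240.]
(27, -17, -20) [260. 238.] [161. 245.]
(27, 0, 6) [236. 205.] [186. 258.]
(7, 17, 80) [204.  88.] [207. 337.]
```

View pics/v8.png

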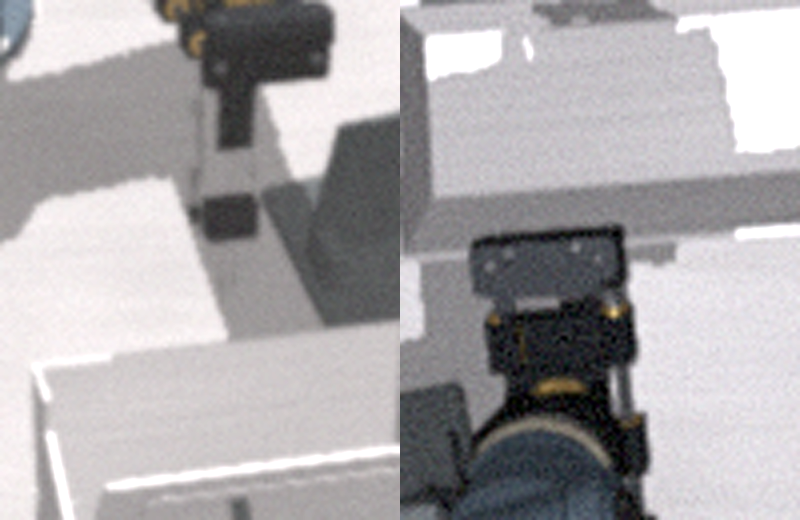

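The housing is at (203–257, 195–240) in the scene crop, within 1 px of where I predicted it (bottom row 238–244). The in-hand model holds, so I'll lower the clip along the wall.

Request:
play_rows:
  gripper: [0.45,0.45,0.45,0.45,0.45,0.45,0.45,0.45]
  delta_pos:
    - [0,-0.25,3]
    - [0.1,-0.25,5.5]
    - [0.1,-0.25,7.5]
    - [0.1,-0.25,8.7]
    - [0.1,-0.25,9.7]
    - [0.1,-0.25,10.5]
    - [0.1,-0.25,11]
    - [0.1,-0.25,11]
  turn:
    - [0,0,0]
    - [0.004,0,0]
    - [0.004,0,0]
    - [0.004,0,0]
    - [0.004,0,0]
    - [0.004,0,0]
    - [0.004,0,0]
    - [0.004,0,0]

```text
time: 16.32
position: [0.4322, 0.1828, 0.1597]
tool_rot: [0.662, 0.716, 0.163, 0.152]
ft_force: [-0.3, -0.5, -1.2]
grip_width: 0.0256
grip_force: 25.0
```

```bash
python3 - <<'E'
from h import *
o=robot.get_obs();r=Rn.from_quat(o['tool_rot']);print('F tool',r.inv().apply(o['ft_force']).round(2))
plan([place(h,.003) for h in(0,)])
E
```

```text
F tool [-0.5 -0.8  0.9]
[-0.06, 0.09, 0.55] [-0.001, 0.002, 0.001]
```

Request:
play_rows:
  gripper: [0.45,0.45,0.45,0.45]
  delta_pos:
    - [0,0,0.2]
    - [0,0,0.4]
    - [0,0,0.5]
    - [0,0,0.5]
  turn:
    - [0,0,0]
    - [0,0,0]
    - [0,0,0]
    - [0,0,0]

```text
time: 16.82
position: [0.434, 0.1831, 0.1561]
tool_rot: [0.661, 0.716, 0.164, 0.152]
ft_force: [-4.2, -1.0, 8.7]
grip_width: 0.0254
grip_force: 25.0
```

```bash
cat > f.py <<'E'
from h import *
o=robot.get_obs();r=Rn.from_quat(o['tool_rot']);print('F tool',r.inv().apply(o['ft_force']).round(2),o['moment'].round(2))
plan([place(0,.003)])
E
python3 f.py
```

```text
F tool [-0.69 -0.07 -9.74] [-0.12  0.22 -0.08]
[-0.08, 0.09, 0.14] [0.001, 0.001, 0.001]
```

Contact came at the expected depth: about 10 N along the wall, 1.4 mm from the estimate. Next I'll bring the fixed jaw to the wall's inner face.

Request:
play_rows:
  gripper: [0.45,0.45,0.45,0.45]
  delta_pos:
    - [0,-0.1,0]
    - [0,-0.2,0]
    - [0,-0.3,0]
    - [0,-0.3,0]
  turn:
    - [0,0,0]
    - [0,0,0]
    - [0,0,0]
    - [0,0,0]

```text
time: 17.32
position: [0.4337, 0.1832, 0.1559]
tool_rot: [0.661, 0.715, 0.166, 0.153]
ft_force: [-0.9, -3.7, 9.7]
grip_width: 0.0253
grip_force: 25.0
```

```bash
python3 f.py
```

```text
F tool [-3.65  3.21 -9.2 ] [-0.48 -0.52 -0.32]
[-0.09, 0.12, 0.14] [0.005, 0.0, 0.001]
```

Request:
play_rows:
  gripper: [0.36,0.31,0.26,0.22,0.17,0.126,0.126]
  delta_pos:
    - [0,-0.1,0]
    - [0,-0.2,0]
    - [0,-0.3,0]
    - [0,-0.4,0]
    - [0,-0.5,0]
    - [0,-0.6,0]
    - [0,-0.6,0]
  turn:
    - [0,0,0]
    - [0,0,0]
    - [0,0,0]
    - [0,0,0]
    - [0,0,0]
    - [0,0,0]
    - [0,0,0]

```text
time: 18.2
position: [0.4271, 0.1828, 0.1518]
tool_rot: [0.661, 0.716, 0.164, 0.152]
ft_force: [3.2, -1.0, 4.7]
grip_width: 0.038
grip_force: 8.0
```

```bash
python3 f.py
```

```text
F tool [-1.26  4.84 -2.93] [ 0.1  -0.91  0.08]
[-0.1, 0.9, 0.06] [0.001, 0.001, 0.001]
```

Request:
play_rows:
  gripper: [0.08,0.034,-0.01,-0.05,-0.09,-0.14,-0.18,-0.18]
  delta_pos:
    - [0,-0.1,0]
    - [0,-0.2,0]
    - [0,-0.3,0]
    - [0,-0.4,0]
    - [0,-0.4,0]
    - [0,-0.4,0]
    - [0,-0.4,0]
    - [0,-0.4,0]
  turn:
    - [0,0,0]
    - [0,0,0]
    - [0,0,0]
    - [0,0,0]
    - [0,0,0]
    - [0,0,0]
    - [0,0,0]
    - [0,0,0]

```text
time: 19.2
position: [0.4213, 0.1818, 0.1489]
tool_rot: [0.662, 0.716, 0.162, 0.151]
ft_force: [0.7, 1.4, 0.9]
grip_width: 0.0509
grip_force: 0.8
```

```bash
python3 f.py
```

```text
F tool [ 1.36  1.14 -0.42] [ 0.18 -0.13  0.12]
[-0.04, 1.55, 0.05] [-0.004, 0.002, 0.001]
```

Request:
play_rows:
  gripper: [-0.25,-0.35,-0.45,-0.45,-0.45,-0.45,-0.45,-0.5,-0.5,-0.5,-0.5,-0.5]
  delta_pos:
    - [0,0.2,0]
    - [0,0.25,0]
    - [0,0.25,0]
    - [0,0.25,0]
    - [0,0.25,-1.5]
    - [0,0.25,-4]
    - [0,0.25,-7]
    - [0,0.25,-11]
    - [-6,0.25,-15]
    - [-12,0.25,-18]
    - [-17,0.25,-18]
    - [-17,0.25,-18]
  turn:
    - [0,0,0]
    - [0,0,0]
    - [0,0,0]
    - [0,0,0]
    - [0,0,0]
    - [0,0,0]
    - [0,0,0]
    - [0,0,0]
    - [0,0,0]
    - [0,0,0]
    - [0,0,0]
    - [0,0,0]

```text
time: 20.7
position: [0.3598, 0.006, 0.3139]
tool_rot: [0.661, 0.716, 0.163, 0.153]
ft_force: [0.1, 0.6, -0.3]
grip_width: 0.0651
grip_force: 0.0
```

```bash
python3 - <<'E'
from h import *
t,s=cam('top'),cam('scene')
m=tool(PS,-.45).as_matrix()
for q in((2,-17,80),(2,17,80),(27,-17,6),(27,17,6),(27,-17,-20),(27,17,-20),(16,0,-70),(-33,-17,54),(-33,17,54)):
    X=E0+[0,0,.001]+m@(np.array([q[1],q[0],-q[2]])/1e3)
    print(q,((proj(s,X)-[338,195])*5).round(0),((proj(t,X)-[190,195])*5+[400,0]).round(0))
cr=lambda c,x,y,w,h,k: cv2.resize(c['color'][y:y+h,x:x+w],(w*k,h*k),interpolation=cv2.INTER_CUBIC)
save('v9',cv2.convertScaleAbs(np.hstack([cr(s,338,195,80,90,5),cr(t,190,195,80,90,5)]),alpha=1.6))
E
```

```text
(2, -17, 80) [248.  79.] [632. 326.]
(2, 17, 80) [310.  72.] [560. 331.]
(27, -17, 6) [258. 222.] [640. 226.]
(27, 17, 6) [320. 215.] [571. 231.]
(27, -17, -20) [257. 264.] [645. 209.]
(27, 17, -20) [318. 256.] [576. 215.]
(16, 0, -70) [281. 326.] [622. 202.]
(-33, -17, 54) [231.  93.] [645. 375.]
(-33, 17, 54) [291.  86.] [574. 381.]
```

View pics/v9.png

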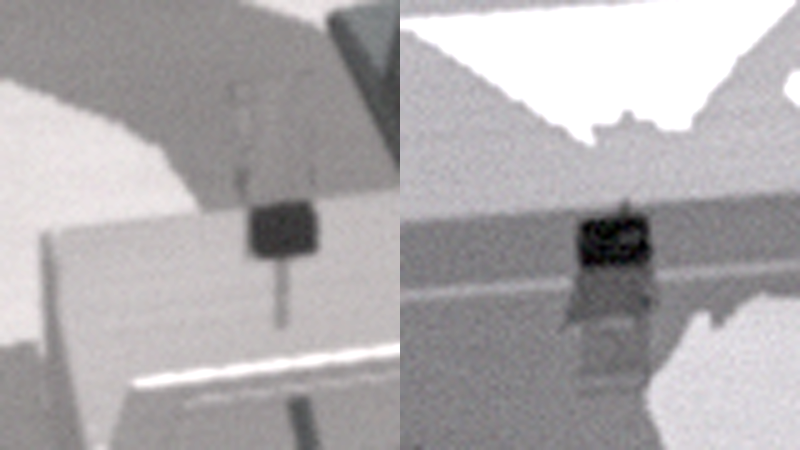

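The clip sits astride the wall with its probe inside the pan. In the scene crop the tip is at (281,327) against a predicted (281,326), and the housing is at (248–317, 207–255). As a check, I'll press gently on top of the fixed plate with shut fingers to confirm and secure seating.

```bash
python3 - <<'E'
from h import *
m=tool(PS,-.45)
M=m.as_matrix()
f=lambda h:(E0+[0,0,.0013]+M[:,1]*.0045-M[:,2]*(.080+h),m)
plan([f(.08),f(.02),f(0)],off=0)
E
```

```text
[17.55, 1.63, 5.8] [0.003, 0.01, -0.008]
[17.61, 1.61, 11.8] [0.003, 0.01, -0.008]
[17.63, 1.6, 13.8] [0.003, 0.01, -0.008]
```

Request:
play_rows:
  gripper: [1,1,1,1,1,1,1,1,1,1,1,1]
  delta_pos:
    - [4,0.4,0]
    - [9,1,2]
    - [13.5,1.6,4]
    - [17.6,1.6,5.8]
    - [17.6,1.6,7]
    - [17.6,1.6,9]
    - [17.6,1.6,11]
    - [17.6,1.6,12]
    - [17.6,1.6,12.6]
    - [17.6,1.6,13.1]
    - [17.6,1.6,13.4]
    - [17.6,1.6,13.4]
  turn:
    - [0,0,0]
    - [0,0,0]
    - [0,0.01,-0.008]
    - [0,0.01,-0.008]
    - [0,0.01,-0.008]
    - [0,0.01,-0.008]
    - [0,0.01,-0.008]
    - [0,0.01,-0.008]
    - [0,0.01,-0.008]
    - [0,0.01,-0.008]
    - [0,0.01,-0.008]
    - [0,0.01,-0.008]

```text
time: 22.3
position: [0.4189, 0.1879, 0.1992]
tool_rot: [0.658, 0.719, 0.166, 0.149]
ft_force: [0.0, -0.9, -0.1]
grip_width: 0.0003
grip_force: 0.0
```

```bash
cat > f2.py <<'E'
from h import *
o=robot.get_obs();r=Rn.from_quat(o['tool_rot']);print('F tool',r.inv().apply(o['ft_force']).round(2))
m=tool(PS,-.45);M=m.as_matrix()
plan([(E0+[0,0,.0013]+M[:,1]*.0045-M[:,2]*.080,m)],off=0)
E
python3 f2.py
```

```text
F tool [-0.94 -0.07  0.06]
[-0.67, 0.36, 0.43] [-0.001, -0.009, 0.009]
```

Request:
play_rows:
  gripper: [1,1,1,1,1]
  delta_pos:
    - [-0.6,0.3,0.1]
    - [-0.6,0.3,0.3]
    - [-0.6,0.3,0.4]
    - [-0.6,0.3,0.5]
    - [-0.6,0.3,0.5]
  turn:
    - [0,0,0]
    - [0,0,0]
    - [0,0,0]
    - [0,0,0]
    - [0,0,0]

```text
time: 22.92
position: [0.424, 0.1825, 0.1962]
tool_rot: [0.658, 0.719, 0.166, 0.149]
ft_force: [-2.7, -1.4, 5.7]
grip_width: 0.0006
grip_force: 3.2
```

```bash
python3 f2.py
```

```text
F tool [-1.1  -0.05 -6.36]
[-0.09, 0.07, -0.03] [-0.0, -0.009, 0.01]
```

Request:
play_rows:
  gripper: [1,1,1]
  delta_pos:
    - [0,0,0.1]
    - [0,0,0.15]
    - [0,0,0.15]
  turn:
    - [0,0,0]
    - [0,0,0]
    - [0,0,0]

```text
time: 23.3
position: [0.4242, 0.1826, 0.196]
tool_rot: [0.658, 0.719, 0.167, 0.15]
ft_force: [-10.2, -2.8, 20.8]
grip_width: 0.0005
grip_force: 11.7
```

```bash
python3 f2.py
```

```text
F tool [ -1.77  -0.25 -23.3 ]
[-0.1, 0.06, -0.06] [0.002, -0.009, 0.01]
```

It took 23 N and moved only 0.3 mm, so the clip is fully seated. I'll retreat now.

Request:
play_rows:
  gripper: [1,1,1,1,1,1,1]
  delta_pos:
    - [0,0,-1]
    - [0,0,-4]
    - [0,0,-8]
    - [-4,0,-10]
    - [-9,0,-10]
    - [-14,0,-10]
    - [-14,0,-10]
  turn:
    - [0,0,0]
    - [0,0,0]
    - [0,0,0]
    - [0,0,0]
    - [0,0,0]
    - [0,0,0]
    - [0,0,0]

```text
time: 24.18
position: [0.3952, 0.0354, 0.2847]
tool_rot: [0.661, 0.717, 0.165, 0.15]
ft_force: [-0.5, 0.3, 0.9]
grip_width: 0.0006
grip_force: 0.0
```

```bash
python3 - <<'E'
from h import *
t,s=cam('top'),cam('scene')
cr=lambda c,x,y,w,h,k: cv2.resize(c['color'][y:y+h,x:x+w],(w*k,h*k),interpolation=cv2.INTER_CUBIC)
save('v10',cv2.convertScaleAbs(np.hstack([cr(s,338,195,133,100,3),cr(t,165,165,133,100,3)]),alpha=1.5))
E
```

```text
(no output)
```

View pics/v10.png

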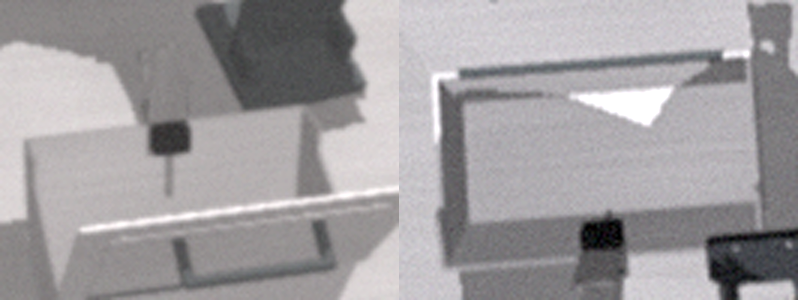

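The lid is still open. The clip is on the front wall near the middle of the edge (scene crop (168,138), top crop (602,236)) with its probe in the pan, and the gripper is clear.

```bash
python3 -c "
from rig import robot
print(robot.hand_in())"
```

```text
the job is handed in; nothing more can be done
None
```

I handed the job in at about 24 s of robot time. The lid is open on its stop and the clip is fully seated near the middle of the front wall's edge, with the probe inside the pan. The gripper is clear, and no bystander was touched as far as the camera views show. The hand-in call gave no verdict.

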